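# Hold a V block home in the corner of a locating fixture

### The arm

A 6-joint arm with a two-finger parallel gripper is mounted at the origin on a cart in front of the work surface, level with it; the furniture and walls round the work are solid. World frame = base frame: x ahead of the robot, y to its left, z up, the work surface at z = 0. Lengths are in mm, angles in degrees, forces in N, time in s.
With the tool pointing down it reaches from about 300 to 850 mm from the base axis. Payload 4.2 kg.
Tool frame: the origin (TCP) lies midway between the tips of the shut fingers; the grasp point (between the pads) lies 19 mm behind it; x points along the fingers, z is the direction in which the jaws open and shut, and the axes are right-handed (so a half turn about x gives the same grasp; the last joint's range is limited). The gripper opens to 91 mm and grips with 3 to 60 N. Pads are 32 mm wide; open, the fingers measure 118 mm over their backs; the gripper's body (76 mm by 178 mm) begins 60 mm behind the grasp point.
Start: joints at [75.287, 18.312, 89.639, -0, 72.044, -1.146], TCP at [134.892, 558.97, 213.976] pointing down, gripper open.
Joint ranges: [-177.97, 177.97], [-48.28, 115.42], [12.27, 149.76], [-77.06, 257.06], [2.81, 150.46], [-146.56, 146.56]. Speed limits (degrees/s): [147.25, 147.25, 180, 180, 180, 180].

### API

Orientations are given as [roll, pitch, yaw] about the fixed x, y, z axes, in that order (R = Rz(yaw) Ry(pitch) Rx(roll)).
In Python, from workcell import env gives the robot as it stands.
- The arm moves only by the tool send_rows, never from a script. Its argument "commands" is a list that holds one entry, the list of rows, each a list of 6 numbers: the shift along the tool's x, y, z normalised to -1 to 1, where 1 is 0.1 m, then the turn, a rotation vector about the tool's x, y, z normalised to -1 to 1, where 1 is 2 pi rad. In form: [[[x, y, z, wx, wy, wz], ...]]. A call has 1 to 20 rows; each row is the pose to reach, as a shift and turn from the pose commanded when the call began, along the tool's axes at that moment, turning the shorter way round; what a row does not reach only later rows make up. A row lasts 1/8 s, in which the tool goes at most 62.5 mm and 10.7 degrees, less where a joint would pass 70% of its speed; a pose out of reach is approached as far as the arm can. A call with a number of a shift or a turn outside -1 to 1 is refused whole. A call with a gripper value outside its range is refused whole. "jaw" is the closure, from -1 (fully open) to 1 (shut), so that 0 is half open, set as the call begins (left out, the last holds). The fingers move at their own pace and stop on an object; "force" is the grip in N (left out, the last holds). Time passes only in rows, so rows that repeat a pose let the fingers close. It gives the time, the measured TCP pose, the force and the opening at its end, in the units of the state.
- env.state(): the state, without advancing time (a new reading comes with each control period).
- env.grab_frame(name): name is "side" or "top" or "wrist"; returns (picture, depth): 420x560x3 uint8, red, green, blue; 420x560 float32, mm along the optical axis (not along the pixel's ray), 0 where there is no reading.
- env.get_calibration(name): a dict with "mtx" (3x3 intrinsics, pixels), "camera_from_world" (4x4, takes a point from world to camera coordinates). Camera axes: x right, y up, looking along -z (the intrinsics and any distortion apply to the point x, -y, -z); pixel columns grow to the right and rows downward; lengths in mm; the calibration is good to about 2 mm. A picture is of the moment at which its call begins: read the wrist's pose just before it. get_calibration takes no time and is no camera call; for the wrist camera it gives the pose at the moment of the call.
- env.job_done(): hands the job in, once; it reports no verdict.
The state is a dict: "time_s": time; "qpos": joint angles; "qvel": joint speeds; "effort": joint torques, N m; "ee_pos": TCP position; "ee_rot": TCP orientation; "force": force on the tool from outside, world axes, zero at the start; "torque": the same for the moment, N m; "gripper_width": finger opening in mm.
Only numpy, scipy, OpenCV 4.12 (cv2) and the standard library are available. Lean on these libraries where they do the work, as an engineer would, in place of code of your own. Each camera call takes 0.05 s, during which the arm holds its last target.

### The job

Put the steel V block on the plate of the locating fixture, V opening upward and groove parallel to the fence, and bring it home: one flat side against the dark fence and one end against the brass end stop. Then hold it there with one steady diagonal push of the gripper that presses it firmly against the fence and down onto the plate at the same time (about 15 N towards the fence and 5 to 10 N downward), and finish while still pushing, without letting go. Leave the loupe, the focus gauge and the turned bush standing where they are.

Things in the scene. Friction and masses are not known exactly. Their poses are not given: they have to be found in the camera images.
- fixture: the locating fixture, fixed to the table. Origin: on the table under the middle of the plate. Its x runs across the plate towards the fence, y along the fence away from the end stop, z up. The flat aluminium plate spans x -67 to +67 mm, y -75 to +75 mm, and its top is at z = 14 mm
- plate: the aluminium plate of the fixture, 135 x 150 x 10 mm. Origin: middle of its underside, 4 mm above the table; axes as the fixture. The block rubs on it with a friction coefficient of about 0.5 to 0.7, which takes up part of a sideways push; pushed sideways high up or in its groove away from the fence, the block tips rather than slides
- fence: the dark steel fence on the plate, a bar 14 mm thick (x), 140 mm long (y) and 24 mm tall, that is to z = 38 mm above the table. Origin: on the middle of its guiding face (facing -x), at the height of the plate's top; so the face lies at x = +40 mm of the fixture. Axes as the fixture
- stop: the brass end stop on the plate, a bar 75 mm long (x), 18 mm thick (y) and 24 mm tall, at right angles to the fence. Origin: on the middle of its guiding face (facing +y), at the height of the plate's top; so the face lies at y = -50 mm of the fixture, from x = -40 to +35 mm. Axes as the fixture
- block_center (a point): middle of the loose grey steel V block: 35 mm along its own x, 40 mm along y, 30 mm tall, 0.17 to 0.25 kg, standing with the V open upward. The point is half-way up, 15 mm above its underside. Home, it is at x = +20, y = -32.5, z = 29 mm in the fixture's frame, the block's x along the fixture's y (either way round)
- v_block: the same V block; origin at the middle of its underside. The V groove runs its whole length along its x, symmetrical about its middle, with sloping sides towards +y and -y, 26 mm wide at the top and 14 mm deep, at about 47 degrees. The faces at +y and -y (40 mm apart) are flat and full height; those at +x and -x are V-notched
- loupe: black standing loupe, 38 mm across, 30 mm tall, loose; origin at the middle of its underside; to be left alone
- focus_gauge: slim white focus gauge with red ends, standing upright, 28 mm across, 102 mm tall, loose; origin at the middle of its underside; to be left alone
- bush: cream turned bush, 30 mm across, 22 mm tall, loose; origin at the middle of its underside; to be left alone
Not all that is in view belongs to the job. What is shaped like the v_block but green, orange or purple is not meant.

How it is judged (in metres and radians):
At the end, for the whole second after the job is handed in: V block upright on the plate (tilt under 4 deg), groove parallel to the fence within 4 deg, against the fence and within 3 mm of the end stop, at rest, the fingers pushing it (over 4 N) so that it presses on the fence with over 3 N and on the plate with over 5 N, its weight included (contact force between v_block and fence above 3 N and contact force between v_block and plate above 5 N and contact force between the fingers and v_block above 4 N and x of block_center in the frame of fixture between 0.017 and 0.0225 m and y of block_center in the frame of fixture between -0.035 and -0.0295 m and z of block_center in the frame of fixture below 0.0315 m and angle between the x axis of v_block and the y axis of fixture, either way round below 0.07 rad and angle between v_block's own z axis and vertical below 0.07 rad and linear speed of v_block below 0.01 m/s); the arm keeps its last pose, push and grip.
It fails at once if the loupe is moved by more than 20 mm or tipped (distance of loupe from where it was at the start of the episode above 0.02 m or angle between loupe's own z axis and vertical above 0.5 rad).
It fails at once if the focus gauge is moved by more than 20 mm or tipped (distance of focus_gauge from where it was at the start of the episode above 0.02 m or angle between focus_gauge's own z axis and vertical above 0.5 rad).
It fails at once if the turned bush is moved by more than 20 mm or tipped (distance of bush from where it was at the start of the episode above 0.02 m or angle between bush's own z axis and vertical above 0.5 rad).
It also fails if it takes over 56 s, if anything falls off the work surface, if the arm or the gripper's body presses on something with over 40 N, if the wrist force passes 120 N, or if a joint passes its speed limit or range.

## Working session

There is one attempt and no reset: what is moved stays moved. The work goes in short steps, Python scripts to look and compute and a tool call to move; the robot and the scene stay as the last step left them, time stands still between calls to the robot, and variables do not carry over. Pictures are saved under pics/ and viewed, and the job is handed in when it is done.

Besides the shell and the picture viewer there is one more tool, called after "Request:" by a JSON object that holds its "method" and its "body", one argument or row to a line. send_rows: Moves the arm, as the interface text tells. Its arguments: {"type":"object","properties":{"commands":{"type":"array","items":{"type":"array","items":{"type":"array","items":{"type":"number","minimum":-1,"maximum":1}}}},"jaw":{"type":"number"},"force":{"type":"number"}},"required":["commands"]}

```bash
ls; mkdir -p pics; cat > h.py <<'E'
import numpy as np,cv2
from workcell import env
def save(n,img): cv2.imwrite('pics/'+n,cv2.cvtColor(img,cv2.COLOR_RGB2BGR))
def ray(cal,u,v):
    K=np.array(cal['mtx']);T=np.array(cal['camera_from_world'])
    d=np.linalg.inv(K)@np.array([u,v,1.0]); d=np.array([d[0],-d[1],-d[2]])
    R=T[:3,:3];t=T[:3,3]
    return -R.T@t, R.T@d
def onz(cal,u,v,z):
    o,d=ray(cal,u,v); return o+d*(z-o[2])/d[2]
def pt(cal,u,v,dep):
    o,d=ray(cal,u,v); return o+d*dep
def proj(cal,p):
    K=np.array(cal['mtx']);T=np.array(cal['camera_from_world'])
    c=T[:3,:3]@np.array(p)+T[:3,3]; c=np.array([c[0],-c[1],-c[2]]); q=K@c; return q[:2]/q[2]
E
python3 - <<'E'
from h import *
s=env.state();print(s)
for n in ['side','top','wrist']:
    c=env.get_calibration(n); im,d=env.grab_frame(n); save(f'{n}0.png',im); np.savez(f'{n}0.npz',im=im,d=d,mtx=c['mtx'],T=c['camera_from_world']); print(n,c['mtx'],np.linalg.inv(c['camera_from_world'])[:3], [k for k in c])
E
```

```text
pics
{'time_s': 0.0, 'qpos': array([ 7.52860996e+01,  1.83532064e+01,  8.97084430e+01, -1.69457803e-03,
        7.20439402e+01, -1.14645296e+00]), 'qvel': array([-0.06468756,  0.00941013, -0.04660704,  0.0459741 , -0.06267219,
       -0.0014201 ]), 'effort': array([ 1.98223388e-03, -4.12473428e+01, -2.31979609e+01,  7.28976564e-02,
        4.55199892e-02, -1.21119401e-04]), 'ee_pos': array([134.77009365, 558.44547593, 213.09079904]), 'ee_rot': array([ 179.72769352,   89.8943982 , -103.83923006]), 'force': array([ 0.71451674, -0.30563133,  0.50246478]), 'torque': array([-0.00843761, -0.00184515,  0.01601883]), 'gripper_width': 91.05393144931608}
side [[490.86107419   0.         278.39808313]
 [  0.         490.86107419 214.96741189]
 [  0.           0.           1.        ]] [[ 8.13330689e-01  4.82559543e-01 -3.25006890e-01  3.26296059e+02]
 [-5.81687235e-01  6.85541642e-01 -4.37804314e-01 -6.90896008e+02]
 [ 1.15391073e-02  5.45132043e-01  8.38270782e-01  8.86430885e+02]] ['mtx', 'camera_from_world']
top [[439.35590526   0.         286.2717517 ]
 [  0.         439.35590526 210.43146331]
 [  0.           0.           1.        ]] [[ 1.25266326e-01  9.66478930e-01 -2.24113420e-01  4.08816513e+02]
 [-9.92102195e-01  1.23494122e-01 -2.19644599e-02 -2.62189684e+02]
 [ 6.44850234e-03  2.25094823e-01  9.74315522e-01  1.10223266e+03]] ['mtx', 'camera_from_world']
wrist [[334.63597142   0.         280.89208135]
 [  0.         334.63597142 210.65010009]
 [  0.           0.           1.        ]] [[ 2.34196647e-01 -9.41036467e-01 -2.44135820e-01  6.55334473e+01]
 [ 9.72188958e-01  2.26498617e-01  5.95567480e-02  5.74268441e+02]
 [-7.48645946e-04 -2.51294139e-01  9.67910479e-01  3.83173773e+02]] ['mtx', 'camera_from_world']
```

View pics/side0.png

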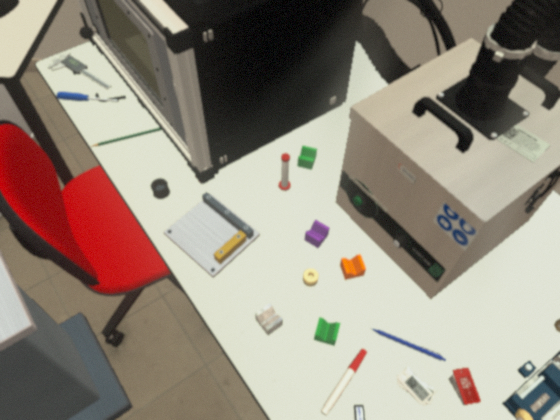

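View pics/top0.png

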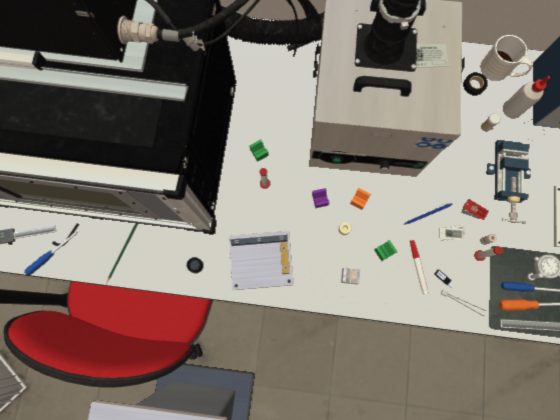

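View pics/wrist0.png

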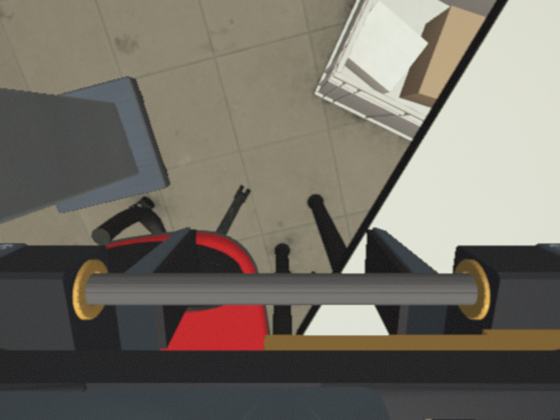

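Grey V-block candidate: top (350,276) / side (268,319). The other V shapes are green at (259,150) and (386,250), purple (320,198) and orange (360,198), all excluded by colour. I'll confirm it in enlarged crops and measure.

```bash
python3 - <<'E'
from h import *
t=np.load('top0.npz');s=np.load('side0.npz')
a=cv2.resize(t['im'][220:300,220:400],None,fx=4,fy=4,interpolation=cv2.INTER_CUBIC); 
b=cv2.resize(s['im'][180:340,150:350],None,fx=4,fy=4,interpolation=cv2.INTER_CUBIC)[:,:]
save('ct.png',a); save('cs.png',b[:600])
b=cv2.resize(s['im'][295:345,240:300],None,fx=10,fy=10,interpolation=cv2.INTER_CUBIC)[:,:]
save('cb.png',b)
for n,z in (('top',t),('side',s)):
    c={'mtx':z['mtx'],'camera_from_world':z['T']}
    for (u,v) in ({'top':[(350,276),(262,261),(195,265),(265,178),(345,228),(386,250),(360,198),(320,198)],'side':[(268,319),(210,233),(160,188),(285,172),(311,277),(326,330)]}[n]):
        d=z['d'][v,u]; print(n,u,v,d,pt(c,u,v,d).round(1), onz(c,u,v,15).round(1))
E
```

```text
top 350 276 1079.3662 [ 514.6 -413.7   15.3] [ 514.7 -413.7   15. ]
top 262 261 1086.515 [ 523.9 -194.2   15.1] [ 523.9 -194.2   15. ]
top 195 265 1084.452 [493.5 -31.5  13.9] [493.4 -31.7  15. ]
top 265 178 1076.8518 [ 720.4 -177.    70.6] [ 737.2 -172.4   15. ]
top 345 228 1113.1146 [ 633.9 -390.9    8.6] [ 632.6 -390.1   15. ]
top 386 250 1091.2384 [ 589.4 -496.1   18.5] [ 590.  -496.9   15. ]
top 360 198 1116.4155 [ 713.  -419.6   22.8] [ 715.2 -420.8   15. ]
top 320 198 1127.2383 [ 703.1 -319.3   11.7] [ 702.2 -319.2   15. ]
side 268 319 913.1044 [ 513.9 -412.6   15.3] [ 514.  -412.5   15. ]
side 210 233 1016.39545 [ 523.4 -189.1   12.4] [ 522.8 -190.6   15. ]
side 160 188 1077.5337 [493.7 -27.4  12.4] [493.2 -29.3  15. ]
side 285 172 1046.0452 [ 721.9 -178.3   59.6] [ 743.3 -150.7   15. ]
side 311 277 970.92865 [ 635.1 -387.4    6.4] [ 632.1 -390.4   15. ]
side 326 330 899.7584 [ 587.9 -492.3   18.3] [ 588.9 -491.5   15. ]
```

View pics/ct.png

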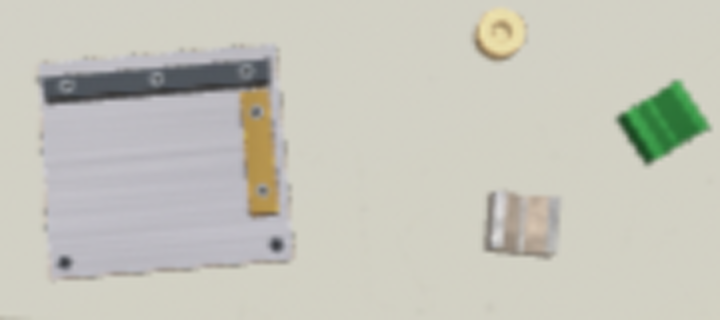

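View pics/cs.png

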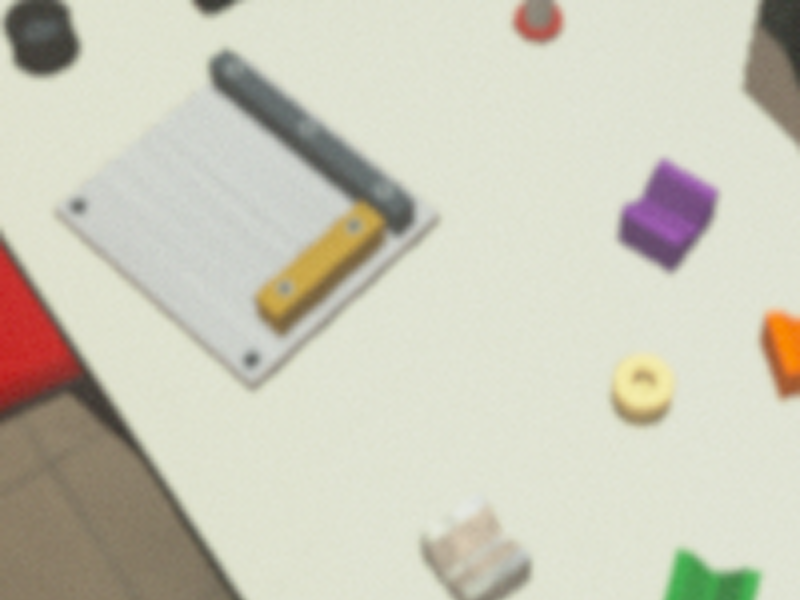

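View pics/cb.png

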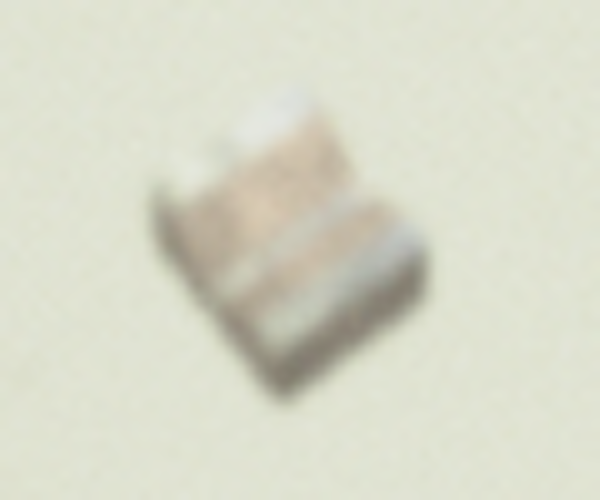

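The crops show the grey/tan block at top (350,276), standing V up with its groove along the image's vertical (about world x). The fence is on the far (+x) side and the brass stop on the −y side. Now I'll measure the fixture, the block and the obstacles.

```bash
cat > seg.py <<'E'
from h import *
def load(n):
    z=np.load(n+'.npz'); return z['im'],z['d'],{'mtx':z['mtx'],'camera_from_world':z['T']}
def cloud(d,c):
    K=c['mtx'];T=c['camera_from_world'];v,u=np.mgrid[:d.shape[0],:d.shape[1]]
    D=np.stack([(u-K[0,2])/K[0,0],-(v-K[1,2])/K[1,1],-np.ones_like(u,float)],-1)*d[...,None]
    return (D-T[:3,3])@T[:3,:3]
def rect(mask,c,z,name):
    cs,_=cv2.findContours(mask.astype(np.uint8),cv2.RETR_EXTERNAL,cv2.CHAIN_APPROX_NONE)
    k=max(cs,key=cv2.contourArea)[:,0]
    P=np.array([onz(c,u,v,z)[:2] for u,v in k],np.float32)
    r=cv2.minAreaRect(P); print(name,'ctr',np.round(r[0],1),'size',np.round(r[1],1),'ang',round(r[2],2)); return r
E
python3 - <<'E'
from seg import *
for n in ('top0','side0'):
    im,d,c=load(n); P=cloud(d,c); hsv=cv2.cvtColor(im,cv2.COLOR_RGB2HSV).astype(int)
    X,Y,Z=P[...,0],P[...,1],P[...,2]
    fx=(abs(X-523)<110)&(abs(Y+194)<110)
    brass=fx&(hsv[...,1]>100)&(hsv[...,0]>10)&(hsv[...,0]<32)&(Z>20)
    fence=fx&(hsv[...,2]<120)&(Z>28)
    print(n,'brass z',np.percentile(Z[brass],[10,50,90]).round(1),'fence z',np.percentile(Z[fence],[10,50,90]).round(1), brass.sum(),fence.sum())
    rect(brass,c,38,'brass'); rect(fence,c,38,'fence')
    pl=fx&(Z>8)&(Z<45); print('plate med z',np.median(Z[fx&(Z>9)&(Z<20)])); rect(cv2.morphologyEx(pl.astype(np.uint8),cv2.MORPH_OPEN,np.ones((3,3))),c,14,'plate')
    bl=(abs(X-514)<45)&(abs(Y+413)<45)&(Z>8)
    print('block z',np.percentile(Z[bl],[5,50,95]).round(1)); rect(bl,c,28,'block')
    tp=(abs(X-514)<45)&(abs(Y+413)<45)&(Z>25); r=rect(tp,c,30,'blocktop'); print(cv2.boxPoints(r).round(1).tolist()); print('mean tops',P[tp].mean(0))
im,d,c=load('top0');P=cloud(d,c);X,Y,Z=P[...,0],P[...,1],P[...,2]
for y in range(-550,600,50):
    m=(abs(Y-y)<25)&(Z>50)&(d>0)&(X>200)
    print(y, X[m].min().round() if m.any() else None, Z[m].max().round() if m.any() else None)
E
```

```text
top0 brass z [34.7 37.8 40.2] fence z [34.2 37.5 40.1] 168 305
brass ctr [ 536.2 -248.2] size [73.2 15.4] ang 11.91
fence ctr [ 571.8 -180.3] size [ 14.6 135.7] ang 12.07
plate med z 13.747968519195318
plate ctr [ 527.  -190.7] size [135.1 149.7] ang 11.95
block z [13.6 25.6 32. ]
block ctr [ 514.7 -413. ] size [36.  41.4] ang 5.06
blocktop ctr [ 515.3 -427.3] size [34.  12.2] ang 5.21
[[497.79998779296875, -422.79998779296875], [498.8999938964844, -434.8999938964844], [532.7999877929688, -431.79998779296875], [531.7000122070312, -419.70001220703125]]
mean tops [ 515.62586717 -414.38490592   28.99684849]
side0 brass z [27.8 37.1 39.5] fence z [30.9 37.  39.5] 345 293
brass ctr [ 535.8 -251.9] size [78.8 22.3] ang 12.71
fence ctr [ 569.7 -184.7] size [ 13.9 139.5] ang 11.67
plate med z 13.982477154152702
plate ctr [ 525.3 -186. ] size [136.7 161.1] ang 12.1
block z [13.1 24.5 31.8]
block ctr [ 514.  -414.9] size [39.  46.8] ang 1.97
blocktop ctr [ 514.5 -399.1] size [35.8 13.9] ang 3.26
[[496.29998779296875, -393.20001220703125], [497.0, -407.0], [532.7999877929688, -405.0], [532.0, -391.1000061035156]]
mean tops [ 514.55035725 -412.63544975   29.16130745]
-550 786.0 302.0
-500 785.0 303.0
-450 768.0 448.0
-400 782.0 467.0
-350 770.0 449.0
-300 780.0 303.0
-250 853.0 302.0
-200 719.0 218.0
-150 718.0 389.0
-100 876.0 419.0
-50 576.0 421.0
0 578.0 422.0
50 579.0 430.0
100 579.0 548.0
150 579.0 538.0
200 578.0 531.0
250 579.0 517.0
300 585.0 437.0
350 587.0 250.0
400 585.0 188.0
450 592.0 91.0
500 None None
550 None None
```

```bash
cat >> h.py <<'E'
from scipy.spatial.transform import Rotation as Ro
def R_of(s): return Ro.from_euler('xyz',s['ee_rot'],degrees=True)
def row(target,yawjaw=None,Rt=None,R0=None,p0=None):
    "row (normalised) from commanded pose to target pos; yawjaw: world angle of tool z for tool-down"
    s=env.state(); R0=R0 or R_of(s); p0=s['ee_pos'] if p0 is None else p0
    if Rt is None and yawjaw is not None: Rt=down(yawjaw)
    sh=R0.inv().apply(np.array(target)-p0)/100
    rv=(R0.inv()*Rt).as_rotvec()/(2*np.pi) if Rt is not None else np.zeros(3)
    return np.r_[sh,rv].round(4)
def down(a):
    a=np.radians(a); x=np.array([0,0,-1.]); z=np.array([np.cos(a),np.sin(a),0]); y=np.cross(z,x)
    return Ro.from_matrix(np.c_[x,y,z])
E
python3 - <<'E'
from h import *
s=env.state();print(R_of(s).as_matrix().round(3),s['ee_pos'],s['time_s'])
for a in (95,-85): print(a,row([514.6,-413.5,120],a))
E
```

```text
[[-0.    -0.972  0.235]
 [-0.001  0.235  0.972]
 [-1.     0.    -0.001]] [134.79087189 558.59185112 213.32367601] 0.15
95 [ 9.4450e-01 -5.9723e+00 -8.5576e+00 -5.1600e-02 -2.0000e-04 -0.0000e+00]
-85 [ 9.4450e-01 -5.9723e+00 -8.5576e+00  4.4840e-01 -1.0000e-04  3.0000e-04]
```

Request:
{"method": "send_rows", "body": {
  "commands": [
    [[0,-1,-0.95,0,0,0],[0,-1,-0.95,0,0,0],[0,-1,-0.95,0,0,0]]
  ]
}}

```text
time_s: 0.52
ee_pos: [210.8, 440.4, 213.9]
ee_rot: [-172.0, 89.9, -95.7]
force: [0.3, 0.7, 0.2]
gripper_width: 90.6
```

Request:
{"method": "send_rows", "body": {
  "commands": [
    [[0,-1,-0.95,0,0,0],[0,-1,-0.95,0,0,0],[0,-1,-0.95,0,0,0]]
  ]
}}

```text
time_s: 0.9
ee_pos: [285.7, 325.6, 214.0]
ee_rot: [-44.9, 90.0, 31.4]
force: [-0.6, 0.6, -0.2]
gripper_width: 91.3
```

Request:
{"method": "send_rows", "body": {
  "commands": [
    [[0,-1,-0.95,0,0,0],[0,-1,-0.95,0,0,0],[0,-1,-0.95,0,0,0]]
  ]
}}

```text
time_s: 1.27
ee_pos: [361.1, 210.4, 214.0]
ee_rot: [-20.0, 90.0, 56.3]
force: [-0.5, 1.0, 0.6]
gripper_width: 91.4
```

Request:
{"method": "send_rows", "body": {
  "commands": [
    [[0,-0.5,-0.95,0,0,0],[0,-0.5,-0.95,0,0,0],[0,-0.5,-0.95,0,0,0]]
  ]
}}

```text
time_s: 1.65
ee_pos: [386.6, 107.0, 214.0]
ee_rot: [5.6, 89.9, 81.8]
force: [-0.4, 0.0, -0.3]
gripper_width: 91.3
```

Request:
{"method": "send_rows", "body": {
  "commands": [
    [[0,-0.5,-0.95,0,0,0],[0,-0.5,-0.95,0,0,0],[0,-0.5,-0.95,0,0,0]]
  ]
}}

```text
time_s: 2.02
ee_pos: [413.3, 3.6, 213.9]
ee_rot: [-3.1, 89.9, 73.2]
force: [-0.9, 0.7, 0.4]
gripper_width: 91.2
```

Request:
{"method": "send_rows", "body": {
  "commands": [
    [[0,-0.5,-0.95,0,0,0],[0,-0.5,-0.95,0,0,0],[0,-0.5,-0.95,0,0,0]]
  ]
}}

```text
time_s: 2.4
ee_pos: [439.9, -100.2, 213.7]
ee_rot: [-0.9, 89.9, 75.4]
force: [-0.5, 0.4, -0.8]
gripper_width: 91.2
```

Request:
{"method": "send_rows", "body": {
  "commands": [
    [[0,-0.5,-0.95,0,0,0],[0,-0.5,-0.95,0,0,0],[0,-0.5,-0.95,0,0,0]]
  ]
}}

```text
time_s: 2.78
ee_pos: [466.4, -204.1, 213.5]
ee_rot: [5.6, 89.9, 82.0]
force: [0.5, -0.2, 0.6]
gripper_width: 91.0
```

Request:
{"method": "send_rows", "body": {
  "commands": [
    [[0,-0.5,-0.95,0,0,0],[0,-0.5,-0.95,0,0,0],[0,-0.5,-0.95,0,0,0]]
  ]
}}

```text
time_s: 3.15
ee_pos: [492.6, -307.9, 213.3]
ee_rot: [17.7, 89.9, 94.2]
force: [-0.3, 0.9, -0.3]
gripper_width: 91.2
```

Request:
{"method": "send_rows", "body": {
  "commands": [
    [[0,-0.47,-0.95,0.08,0,0],[0,-0.47,-0.95,0.16,0,0],[0,-0.47,-0.95,0.24,0,0],[0,-0.47,-0.95,0.32,0,0],[0,-0.47,-0.95,0.4,0,0],[0,-0.47,-0.95,0.448,0,0],[0,-0.47,-0.95,0.448,0,0],[0,-0.47,-0.95,0.448,0,0],[0,-0.47,-0.95,0.448,0,0],[0,-0.47,-0.95,0.448,0,0],[0,-0.47,-0.95,0.448,0,0],[0,-0.47,-0.95,0.448,0,0],[0,-0.47,-0.95,0.448,0,0],[0,-0.47,-0.95,0.448,0,0],[0,-0.47,-0.95,0.448,0,0],[0,-0.47,-0.95,0.448,0,0],[0,-0.47,-0.95,0.448,0,0]]
  ]
}}

```text
time_s: 5.28
ee_pos: [515.3, -410.2, 214.0]
ee_rot: [178.4, 89.9, 93.8]
force: [-0.2, -0.7, 0.1]
gripper_width: 91.3
```

```bash
python3 - <<'E'
from h import *
s=env.state();print(s['qpos'].round(1),R_of(s).as_matrix().round(3),s['ee_pos'],s['time_s'])
c=env.get_calibration('wrist'); im,d=env.grab_frame('wrist'); save('wrist1.png',im); np.savez('wrist1.npz',im=im,d=d,mtx=c['mtx'],T=c['camera_from_world'])
print(proj(c,[514.6,-413.5,30]))
E
```

```text
[-39.5  26.   77.6   0.   76.4  45. ] [[-0.     0.996  0.094]
 [ 0.001  0.094 -0.996]
 [-1.     0.    -0.001]] [ 515.31354669 -410.2131644   214.01825487] 5.275
[283.31819714 191.82916192]
```

View pics/wrist1.png

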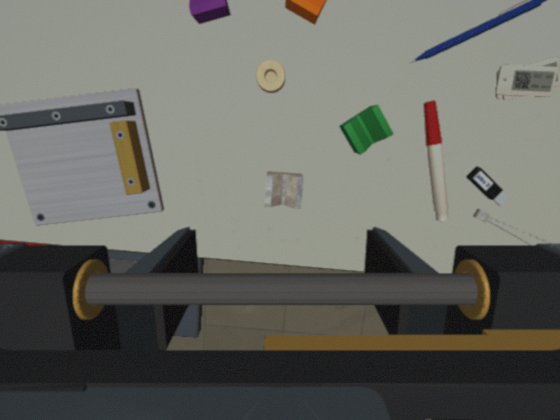

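The wrist picture shows the grey block at (284,190) with the whole fixture at (80,160); the projected estimate (283,192) agrees. I'll refine from this view.

```bash
python3 - <<'E'
from seg import *
im,d,c=load('wrist1'); P=cloud(d,c);X,Y,Z=P[...,0],P[...,1],P[...,2]; hsv=cv2.cvtColor(im,cv2.COLOR_RGB2HSV).astype(int)
bl=(abs(X-514)<45)&(abs(Y+413)<45)&(Z>8); print(np.percentile(Z[bl],[5,50,95]).round(1)); rect(bl,c,29,'block')
tp=(abs(X-514)<45)&(abs(Y+413)<45)&(Z>26);print('tops mean',P[tp].mean(0).round(1)); print(np.percentile(X[tp],[2,98]),np.percentile(Y[tp],[1,99]))
fx=(abs(X-526)<110)&(abs(Y+190)<110)
b=fx&(hsv[...,1]>100)&(hsv[...,0]>10)&(hsv[...,0]<32)&(Z>30); rect(b,c,38,'brass'); print(np.median(Z[b]))
f=fx&(hsv[...,2]<120)&(Z>33); rect(f,c,38,'fence'); print(np.median(Z[f]))
pl=(fx&(Z>8)&(Z<45)).astype(np.uint8); rect(cv2.morphologyEx(pl,cv2.MORPH_OPEN,np.ones((3,3))),c,14,'plate')
s=env.state()
print(row([514.5,-413.5,60],-85),row([514.5,-413.5,5],-85))
E
```

```text
[265.3 328.9 339.8]
block ctr [ 343.4 -435. ] size [260.1 691.3] ang 5.53
tops mean [ 540.9 -417.3  319.9]
[521.41846667 553.41458185] [-457.74433229 -369.09353694]
brass ctr [ 536.4 -250.6] size [73.2 19.9] ang 12.09
37.02260286504332
fence ctr [ 572.9 -186.2] size [ 14.2 131.2] ang 11.99
37.22739323458203
plate ctr [ 525.9 -188.9] size [134.2 156.6] ang 11.98
[ 1.5403e+00 -8.9000e-03  2.8200e-02  1.0000e-03 -1.0000e-04 -0.0000e+00] [ 2.0903e+00 -9.0000e-03  2.8600e-02  1.0000e-03 -1.0000e-04 -0.0000e+00]
```

```bash
python3 - <<'E'
from seg import *
im,d,c=load('wrist1'); P=cloud(d,c);X,Y,Z=P[...,0],P[...,1],P[...,2]
bl=(abs(X-514)<45)&(abs(Y+413)<45)&(Z>8)&(Z<60); print(np.percentile(Z[bl],[5,50,95]).round(1)); rect(bl,c,29,'block')
tp=bl&(Z>26);print('tops mean',P[tp].mean(0).round(1)); print(np.percentile(X[tp],[2,98]),np.percentile(Y[tp],[1,99]))
E
```

```text
[14.8 25.  30. ]
block ctr [ 516.1 -413.1] size [37.7 40. ] ang 1.52
tops mean [ 514.7 -413.2   28.7]
[497.88693386 531.26366352] [-433.05633437 -393.41628667]
```

Request:
{"method": "send_rows", "body": {
  "commands": [
    [[0.6,-0.01,0.03,0,0,0],[1,-0.01,0.03,0,0,0],[1,-0.01,0.03,0,0,0]]
  ]
}}

```text
time_s: 5.7
ee_pos: [512.1, -413.3, 110.5]
ee_rot: [-137.6, 89.5, 137.6]
force: [-0.6, -0.0, -0.3]
gripper_width: 90.9
```

Request:
{"method": "send_rows", "body": {
  "commands": [
    [[0.5,0,0,0,0,0],[0.85,0,0,0,0,0],[1,0,0,0,0,0],[1.0,0,0,0,0,0]]
  ]
}}

```text
time_s: 6.2
ee_pos: [514.6, -415.7, 14.7]
ee_rot: [56.2, 89.9, -28.6]
force: [0.9, -1.7, 0.5]
gripper_width: 90.9
```

Request:
{"method": "send_rows", "body": {
  "commands": [
    [[0.08,0,0,0,0,0],[0.08,0,0,0,0,0],[0.08,0,0,0,0,0]]
  ]
}}

```text
time_s: 6.58
ee_pos: [514.3, -415.6, 6.7]
ee_rot: [50.2, 89.9, -34.6]
force: [0.1, -0.5, 1.5]
gripper_width: 91.2
```

Request:
{"method": "send_rows", "body": {
  "commands": [
    [[0,0,0,0,0,0],[0,0,0,0,0,0],[0,0,0,0,0,0],[0,0,0,0,0,0],[0,0,0,0,0,0],[0,0,0,0,0,0],[0,0,0,0,0,0],[0,0,0,0,0,0]]
  ],
  "jaw": 1,
  "force": 30
}}

```text
time_s: 7.58
ee_pos: [513.7, -415.0, 5.8]
ee_rot: [-146.3, 90.0, 128.9]
force: [-0.3, 0.9, 0.3]
gripper_width: 40.1
```

Request:
{"method": "send_rows", "body": {
  "commands": [
    [[-0.3,0,0,0,0,0],[-0.8,0,0,0,0,0],[-1,0,0,0,0,0]]
  ]
}}

```text
time_s: 7.95
ee_pos: [515.4, -416.8, 109.0]
ee_rot: [42.7, 89.7, -42.1]
force: [-0.4, -0.6, -2.0]
gripper_width: 39.7
```

Request:
{"method": "send_rows", "body": {
  "commands": [
    [[0,0.07,-0.45,0,0,0],[0,0.14,-0.96,0,0,0],[0,0.14,-0.96,0,0,0]]
  ]
}}

```text
time_s: 8.32
ee_pos: [519.1, -315.5, 105.7]
ee_rot: [-148.0, 89.9, 127.4]
force: [-0.1, 0.1, -1.3]
gripper_width: 39.8
```

Request:
{"method": "send_rows", "body": {
  "commands": [
    [[0,0.14,-0.5,-0.03,0,0],[0,0.14,-0.96,-0.06,0,0],[0,0.14,-0.96,-0.09,0,0],[0,0.14,-0.96,-0.12,0,0],[0,0.14,-0.96,-0.15,0,0],[0,0.14,-0.96,-0.18,0,0],[0,0.14,-0.96,-0.21,0,0],[0,0.14,-0.96,-0.24,0,0],[0,0.14,-0.96,-0.268,0,0],[0,0.14,-0.96,-0.268,0,0],[0,0.14,-0.96,-0.268,0,0]]
  ]
}}

```text
time_s: 9.7
ee_pos: [524.8, -222.1, 105.8]
ee_rot: [-53.3, 90.0, -41.8]
force: [0.5, -0.1, -1.3]
gripper_width: 40.3
```

```bash
python3 - <<'E'
from h import *
s=env.state();print(s['qpos'].round(1),R_of(s).as_matrix().round(3),s['ee_pos'],s['time_s'],s['force'],s['gripper_width'])
c=env.get_calibration('wrist'); im,d=env.grab_frame('wrist'); save('wrist2.png',im); np.savez('wrist2.npz',im=im,d=d,mtx=c['mtx'],T=c['camera_from_world'])
c=env.get_calibration('side'); im,d=env.grab_frame('side'); save('side2.png',cv2.resize(im[150:300,120:320],None,fx=4,fy=4)); 
print(row([524.5,-220,60],12))
E
```

```text
[-24.1  22.9  99.3  -0.   57.7 -35.6] [[ 0.    -0.199  0.98 ]
 [-0.     0.98   0.199]
 [-1.    -0.     0.   ]] [ 524.77175999 -222.14455348  105.8169537 ] 9.7 [ 0.51833901 -0.11846254 -1.28303781] 40.32865204511972
[ 0.4586  0.0184  0.0017 -0.0013  0.      0.    ]
```

View pics/wrist2.png

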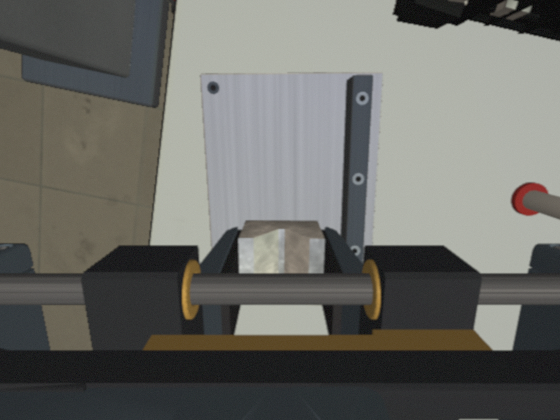

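View pics/side2.png

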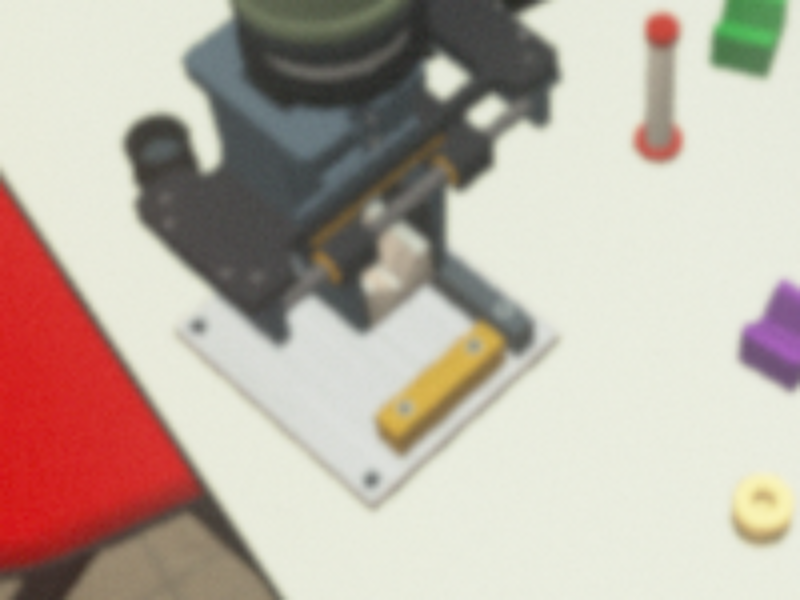

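Request:
{"method": "send_rows", "body": {
  "commands": [
    [[0.4,0.03,0,-0.0013,0,0],[0.7,0.03,0,-0.0013,0,0],[0.83,0.03,0,-0.0013,0,0],[0.83,0.03,0,-0.0013,0,0]]
  ]
}}

```text
time_s: 10.3
ee_pos: [523.8, -218.6, 22.5]
ee_rot: [140.4, 89.9, 152.5]
force: [-0.2, -0.4, -1.5]
gripper_width: 40.0
```

Request:
{"method": "send_rows", "body": {
  "commands": [
    [[0.02,0,0,0,0,0],[0.02,-0.02,0,0,0,0],[0.02,-0.02,0,0,0,0]]
  ]
}}

```text
time_s: 10.68
ee_pos: [524.9, -220.9, 21.7]
ee_rot: [-33.2, 89.9, -21.1]
force: [0.1, 0.0, -2.1]
gripper_width: 40.1
```

Request:
{"method": "send_rows", "body": {
  "commands": [
    [[0,-0.01,0,0,0,0],[0,-0.02,0,0,0,0],[0,-0.02,0,0,0,0]]
  ]
}}

```text
time_s: 11.05
ee_pos: [524.8, -222.4, 21.0]
ee_rot: [72.4, 90.0, 84.5]
force: [-0.4, 1.0, -1.3]
gripper_width: 40.0
```

Request:
{"method": "send_rows", "body": {
  "commands": [
    [[0,-0.01,0,0,0,0],[0,-0.015,0,0,0,0],[0,-0.015,0,0,0,0]]
  ]
}}

```text
time_s: 11.42
ee_pos: [524.8, -222.5, 21.0]
ee_rot: [94.9, 89.8, 106.9]
force: [-0.0, 6.9, 1.7]
gripper_width: 39.7
```

Request:
{"method": "send_rows", "body": {
  "commands": [
    [[0,-0.01,0,0,0,0],[0,-0.015,0,0,0,0],[0,-0.015,0,0,0,0]]
  ]
}}

```text
time_s: 11.8
ee_pos: [524.8, -222.6, 21.0]
ee_rot: [96.0, 89.7, 108.0]
force: [0.3, 10.8, 3.5]
gripper_width: 39.5
```

Request:
{"method": "send_rows", "body": {
  "commands": [
    [[0,0.023,0,0,0,0],[0.012,0.023,0,0,0,0],[0.022,0.023,0,0,0,0],[0.022,0.023,0,0,0,0]]
  ]
}}

```text
time_s: 12.3
ee_pos: [524.7, -222.5, 19.8]
ee_rot: [92.3, 89.9, 104.4]
force: [-1.9, 6.0, 9.0]
gripper_width: 39.6
```

Request:
{"method": "send_rows", "body": {
  "commands": [
    [[0,0.015,0,0,0,0],[0,0.015,0,0,0,0],[0,0.015,0,0,0,0],[0,0.015,0,0,0,0],[0,0.015,0,0,0,0]]
  ],
  "jaw": -0.25
}}

```text
time_s: 12.92
ee_pos: [524.6, -221.9, 18.6]
ee_rot: [-157.7, 90.0, -145.6]
force: [-0.4, 1.6, -0.0]
gripper_width: 56.8
```

Request:
{"method": "send_rows", "body": {
  "commands": [
    [[-0.2,0,0,0,0,0],[-0.6,0,0,0,0,0],[-0.6,0,0,0,0,0]]
  ]
}}

```text
time_s: 13.3
ee_pos: [526.8, -222.8, 81.7]
ee_rot: [-36.3, 89.6, -24.2]
force: [0.6, -0.0, -0.7]
gripper_width: 56.7
```

Request:
{"method": "send_rows", "body": {
  "commands": [
    [[0,0,-0.42,0,0,0],[0,0,-0.42,0,0,0],[0,0,-0.42,0,0,0],[0,0,-0.42,0,0,0],[0,0,-0.42,0,0,0],[0,0,-0.42,0,0,0]]
  ],
  "jaw": 1
}}

```text
time_s: 14.05
ee_pos: [483.9, -230.4, 78.6]
ee_rot: [29.1, 90.0, 41.2]
force: [0.4, 0.1, 0.7]
gripper_width: 0.8
```

```bash
python3 - <<'E'
from seg import *
s=env.state();print(s['ee_pos'],R_of(s).as_matrix().round(3).tolist(),s['time_s'],s['force'],s['gripper_width'])
for n in ('wrist','side','top'):
    c=env.get_calibration(n); im,d=env.grab_frame(n); np.savez(n+'3.npz',im=im,d=d,mtx=c['mtx'],T=c['camera_from_world']); 
    if n=='side': save('side3.png',cv2.resize(im[150:300,120:320],None,fx=4,fy=4))
    if n=='top': save('top3.png',cv2.resize(im[210:310,200:320],None,fx=6,fy=6))
    if n=='wrist': save('wrist3.png',im)
E
```

```text
[ 483.92703704 -230.44551149   78.60660618] [[0.0, -0.21, 0.978], [0.0, 0.978, 0.21], [-1.0, 0.0, 0.0]] 14.05 [0.4061387  0.07544703 0.67584684] 0.8017711691114778
```

View pics/wrist3.png

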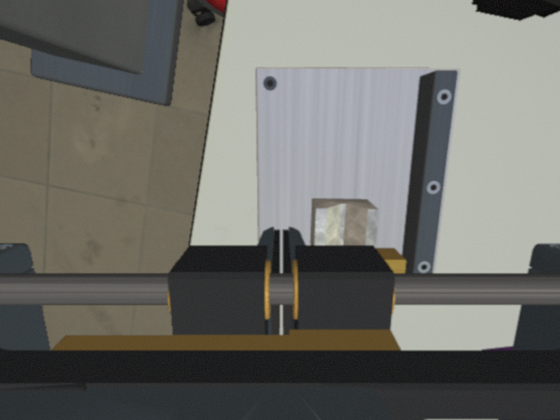

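View pics/side3.png

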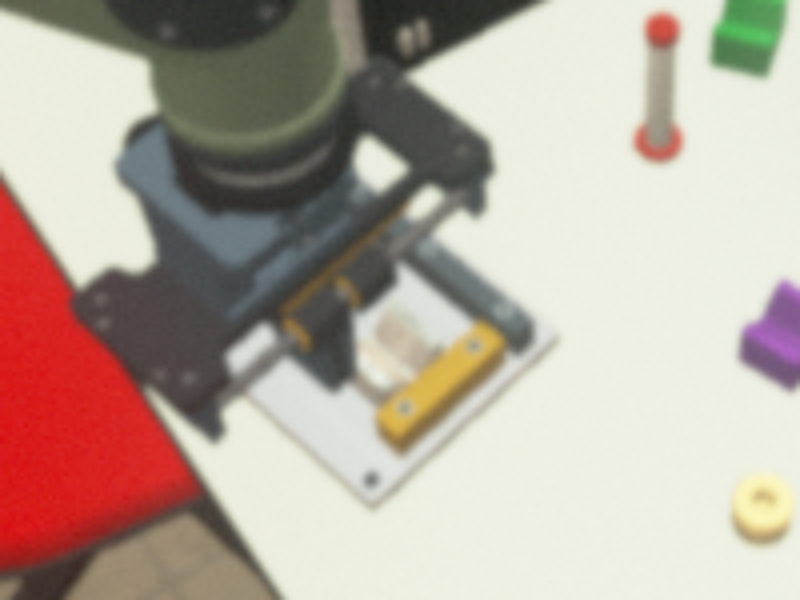

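Request:
{"method": "send_rows", "body": {
  "commands": [
    [[0.3,0,0,0,0,0],[0.57,0,0,0,0,0],[0.57,0,0,0,0,0],[0.57,0,0,0,0,0]]
  ]
}}

```text
time_s: 14.7
ee_pos: [484.2, -230.9, 22.5]
ee_rot: [-34.4, 89.9, -22.3]
force: [0.4, 0.9, 0.3]
gripper_width: 0.3
```

Request:
{"method": "send_rows", "body": {
  "commands": [
    [[0,0,0.04,0,0,0],[0,0,0.08,0,0,0],[0,0,0.12,0,0,0],[0,0,0.12,0,0,0]]
  ]
}}

```text
time_s: 15.2
ee_pos: [495.7, -228.0, 21.9]
ee_rot: [-25.5, 90.0, -13.4]
force: [0.8, 0.3, 0.3]
gripper_width: 0.3
```

Request:
{"method": "send_rows", "body": {
  "commands": [
    [[0,0,0.03,0,0,0],[0,0,0.06,0,0,0],[0,0,0.08,0,0,0]]
  ]
}}

```text
time_s: 15.58
ee_pos: [502.9, -226.3, 21.7]
ee_rot: [148.0, 90.0, 160.1]
force: [-4.3, -0.6, 3.3]
gripper_width: 0.3
```

Request:
{"method": "send_rows", "body": {
  "commands": [
    [[0,0,0.03,0,0,0],[0,0,0.06,0,0,0],[0,0,0.08,0,0,0]]
  ]
}}

```text
time_s: 15.95
ee_pos: [511.2, -224.6, 21.7]
ee_rot: [66.2, 90.0, 78.3]
force: [-3.0, -1.1, 3.2]
gripper_width: 0.1
```

```bash
python3 - <<'E'
from seg import *
s=env.state();print(s['ee_pos'],s['time_s'],s['force'])
for n in ('wrist','side'):
    im,d=env.grab_frame(n)
    if n=='side': save('side4.png',cv2.resize(im[190:260,180:270],None,fx=8,fy=8,interpolation=cv2.INTER_CUBIC))
    else: save('wrist4.png',im)
E
```

```text
[ 511.16275183 -224.63316013   21.74519259] 15.95 [-3.02954362 -1.05437351  3.23211082]
```

View pics/side4.png

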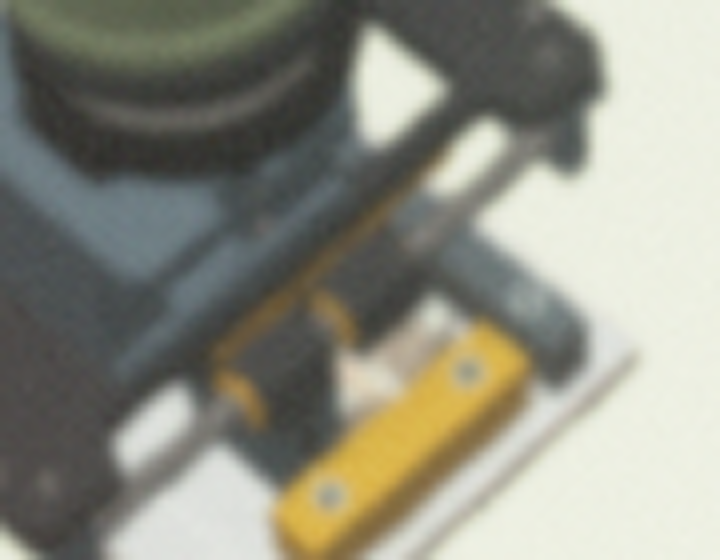

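View pics/wrist4.png

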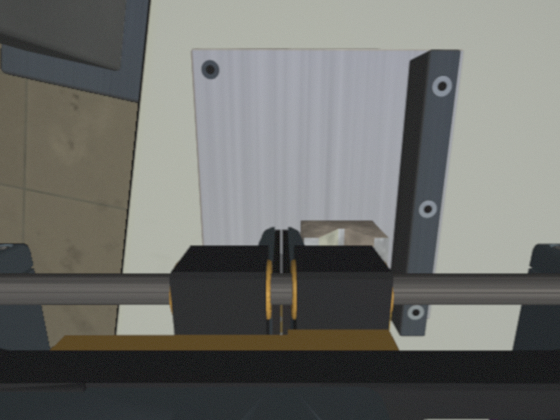

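Request:
{"method": "send_rows", "body": {
  "commands": [
    [[0,0,0.03,0,0,0],[0,0,0.06,0,0,0],[0,0,0.09,0,0,0]]
  ]
}}

```text
time_s: 16.42
ee_pos: [520.1, -222.7, 21.7]
ee_rot: [22.2, 90.0, 34.3]
force: [-2.0, -1.2, 2.8]
gripper_width: 0.4
```

Request:
{"method": "send_rows", "body": {
  "commands": [
    [[0,0,0.02,0,0,0],[0,0,0.04,0,0,0],[0,0,0.04,0,0,0]]
  ]
}}

```text
time_s: 16.8
ee_pos: [522.6, -222.1, 21.7]
ee_rot: [167.5, 89.9, 179.6]
force: [-5.5, -1.6, 3.7]
gripper_width: 0.5
```

Request:
{"method": "send_rows", "body": {
  "commands": [
    [[0,0,0.02,0,0,0],[0,0,0.03,0,0,0],[0,0,0.03,0,0,0]]
  ]
}}

```text
time_s: 17.18
ee_pos: [522.6, -222.0, 21.7]
ee_rot: [170.3, 89.5, -177.5]
force: [-12.0, -6.0, 9.6]
gripper_width: 0.6
```

Request:
{"method": "send_rows", "body": {
  "commands": [
    [[0,0,0.01,0,0,0],[0,0,0.02,0,0,0],[0,0,0.02,0,0,0]]
  ]
}}

```text
time_s: 17.55
ee_pos: [522.6, -222.0, 21.7]
ee_rot: [170.8, 89.3, -177.0]
force: [-17.3, -6.4, 11.9]
gripper_width: 0.7
```

```bash
python3 - <<'E'
from seg import *
s=env.state();print(s['ee_pos'],s['time_s'],s['force'])
for n in ('wrist','side'):
    im,d=env.grab_frame(n)
    if n=='side': save('side5.png',cv2.resize(im[190:260,180:270],None,fx=8,fy=8,interpolation=cv2.INTER_CUBIC))
    else: save('wrist5.png',im)
E
```

```text
[ 522.56213173 -221.98243416   21.71956658] 17.55 [-17.33383219  -6.38266324  11.91041339]
```

View pics/side5.png

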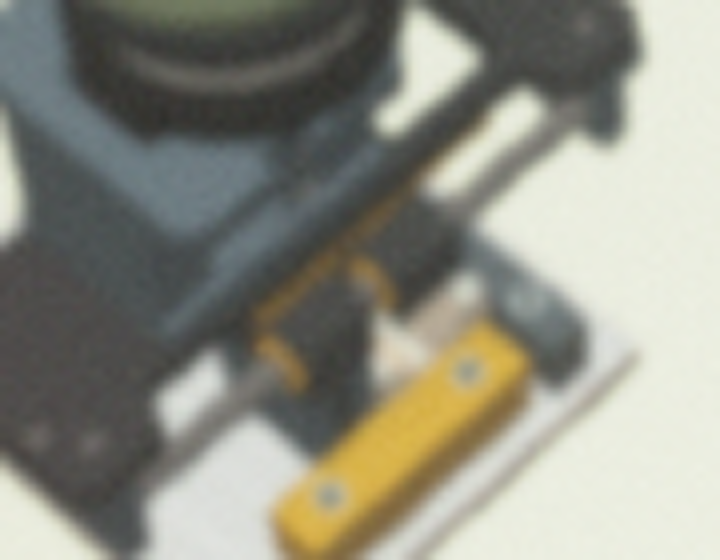

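View pics/wrist5.png

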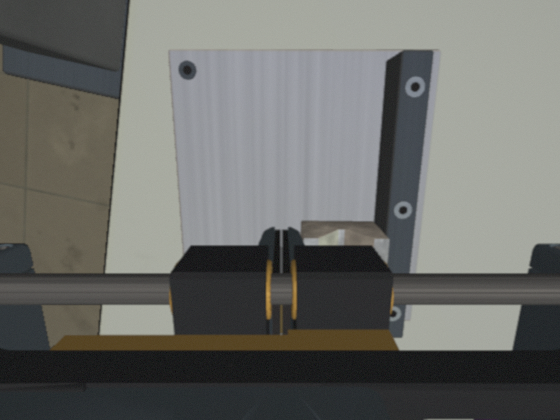

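The wrist view shows the block's +y end face as a brown strip (rows 221–237, columns 300–387), touching the fence on its right. The tool already feels about 18 N towards the fence and 12 N down. Next I'll measure the block's end and side in the fixture frame, and re-check the fixture from the same picture.

```bash
cat >> seg.py <<'E'
O=np.array([526.3,-190.0]);th=np.radians(12.0);EX=np.array([np.cos(th),np.sin(th)]);EY=np.array([-EX[1],EX[0]])
def fix(p): q=np.asarray(p)[...,:2]-O; return np.stack([q@EX,q@EY],-1)
E
python3 - <<'E'
from seg import *
c=env.get_calibration('wrist'); im,d=env.grab_frame('wrist'); np.savez('wrist6.npz',im=im,d=d,mtx=c['mtx'],T=c['camera_from_world'])
cr=im[190:330,260:460]; save('w6.png',cv2.resize(cr,None,fx=4,fy=4,interpolation=cv2.INTER_CUBIC))
P=cloud(d,c);F=fix(P);Z=P[...,2]
for r in (218,220,222,224,230,234,236,238,240,243): print(r,[(u,F[r,u].round(1).tolist(),round(float(Z[r,u]),1)) for u in (308,325,345,370,382,390)])
for r in (60,100,150,200): # fence edges at top height
    m=(Z[r]>33)&(Z[r]<45); us=np.where(m)[0]; us=us[us>300]
    if len(us): print('fence',r,us.min(),us.max(),F[r,us.min()],F[r,us.max()],np.median(Z[r,us]))
m=(Z>8)&(Z<20)&(np.abs(F[...,0])<80); print('plate',np.percentile(F[m],[0.5,99.5],axis=0),np.median(Z[m]))
E
```

```text
218 [(308, [3.7, -10.9], 13.8), (325, [13.1, -10.9], 13.5), (345, [24.0, -10.7], 14.1), (370, [37.9, -10.8], 13.3), (382, [39.4, -6.0], 30.3), (390, [41.1, -4.1], 37.3)]
220 [(308, [3.8, -12.6], 12.0), (325, [13.2, -12.1], 13.3), (345, [24.4, -12.3], 12.5), (370, [37.9, -11.9], 13.5), (382, [39.1, -6.7], 31.5), (390, [41.0, -4.9], 37.7)]
222 [(308, [3.6, -12.5], 16.3), (325, [12.7, -12.1], 17.3), (345, [23.5, -12.1], 17.2), (370, [37.2, -12.2], 16.5), (382, [39.6, -8.2], 30.1), (390, [41.1, -5.9], 37.8)]
224 [(308, [3.2, -12.2], 21.0), (325, [12.2, -12.0], 21.4), (345, [22.6, -11.7], 22.4), (370, [36.0, -11.8], 21.4), (382, [39.6, -9.1], 30.4), (390, [41.3, -7.0], 37.5)]
230 [(308, [2.5, -11.9], 32.4), (325, [11.0, -12.1], 31.6), (345, [21.4, -12.6], 29.9), (370, [33.8, -12.3], 30.5), (382, [39.3, -11.7], 32.2), (390, [41.8, -10.3], 36.6)]
234 [(308, [2.1, -12.3], 37.6), (325, [10.3, -12.1], 37.9), (345, [21.6, -15.0], 29.0), (370, [32.0, -12.1], 37.6), (382, [38.1, -12.4], 36.5), (390, [41.6, -12.0], 37.6)]
236 [(308, [1.8, -11.8], 42.2), (325, [10.1, -12.6], 39.6), (345, [21.6, -15
[... 347 characters left out ...]
, 30.0), (370, [31.2, -13.7], 41.6), (382, [36.4, -13.3], 42.8), (390, [42.2, -15.3], 36.7)]
243 [(308, [1.8, -14.6], 43.9), (325, [10.5, -16.7], 37.9), (345, [21.6, -19.4], 30.4), (370, [31.1, -15.0], 42.1), (382, [36.8, -15.0], 42.0), (390, [42.2, -16.7], 37.2)]
fence 60 398 431 [39.22508048 66.15241517] [52.82533675 65.93004167] 37.410911114163795
fence 100 395 427 [39.54636822 49.74820011] [52.5995108  49.60059091] 37.29310443985198
fence 150 389 422 [39.00120762 27.70910976] [53.08190132 27.98991305] 36.87772118055842
fence 200 386 416 [39.33148188  4.10014965] [52.44451665  4.86322057] 37.15542386045771
plate [[-67.23047017 -36.03136668]
 [ 65.91703478  74.74076407]] 13.175788585032615
```

View pics/w6.png

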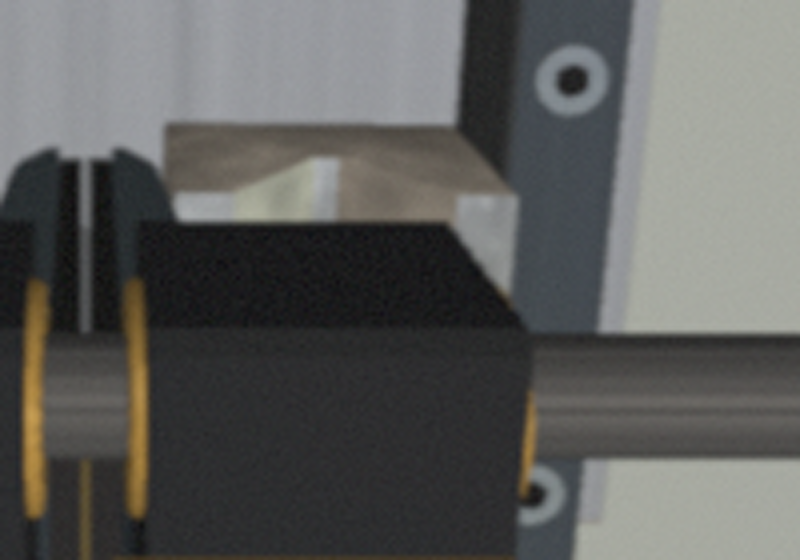

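The block's end is at y ≈ −12 and should be −15, so it is about 3 mm short of the stop. I'll retract, push its +y end along the fence to the stop, then return for the diagonal push.

Request:
{"method": "send_rows", "body": {
  "commands": [
    [[0,0,-0.08,0,0,0],[0,0,-0.16,0,0,0],[-0.2,0,-0.16,0,0,0],[-0.45,0,-0.16,0,0,0],[-0.45,0,-0.16,0,0,0]]
  ]
}}

```text
time_s: 18.32
ee_pos: [514.7, -224.7, 68.3]
ee_rot: [-31.2, 89.7, -19.1]
force: [0.4, -0.2, -0.0]
gripper_width: 0.1
```

Request:
{"method": "send_rows", "body": {
  "commands": [
    [[0,0.43,0,0,0,0],[0,0.43,0.2,0,0,0],[0,0.43,0.4,0,0,0],[0,0.43,0.4,0,0,0]]
  ]
}}

```text
time_s: 18.82
ee_pos: [543.7, -173.3, 65.6]
ee_rot: [110.8, 90.0, 122.9]
force: [0.9, -0.9, -0.2]
gripper_width: 0.5
```

```bash
python3 - <<'E'
from seg import *
s=env.state();print(s['ee_pos'],fix(s['ee_pos']),R_of(s).as_matrix().round(3).tolist(),s['time_s'],s['force'])
for n in ('wrist',):
    im,d=env.grab_frame(n); save('wrist7.png',im)
im,d=env.grab_frame('side'); save('side7.png',cv2.resize(im[180:280,160:280],None,fx=6,fy=6,interpolation=cv2.INTER_CUBIC))
E
```

```text
[ 543.6997473  -173.3061476    65.64792637] [20.49036815 12.71144079] [[-0.0, -0.211, 0.978], [0.0, 0.978, 0.211], [-1.0, 0.0, -0.0]] 18.825 [ 0.91836016 -0.86040461 -0.23479284]
```

View pics/side7.png

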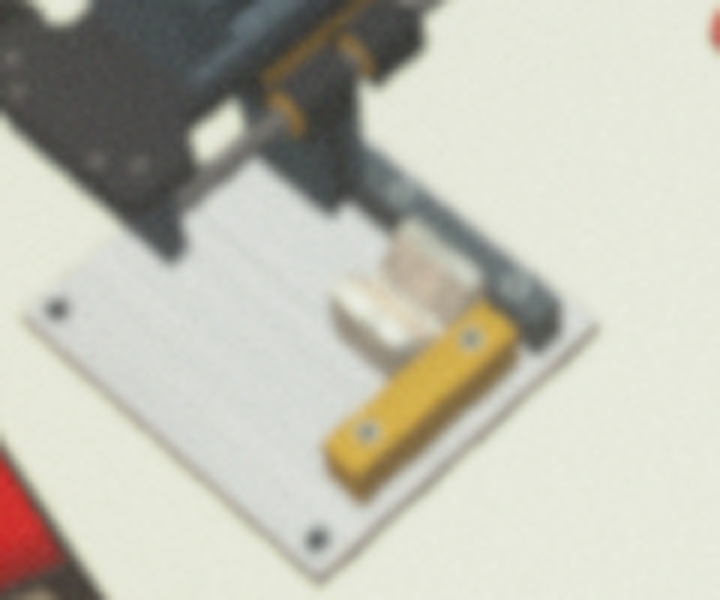

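The side view shows the block upright in the corner, beside the fence and close to the stop. Now descending behind its +y end.

Request:
{"method": "send_rows", "body": {
  "commands": [
    [[0.2,0,0,0,0,0],[0.44,0,0,0,0,0],[0.44,0,0,0,0,0]]
  ]
}}

```text
time_s: 19.3
ee_pos: [540.5, -173.5, 21.0]
ee_rot: [148.5, 89.7, 160.6]
force: [0.3, -0.6, -0.2]
gripper_width: 0.5
```

Request:
{"method": "send_rows", "body": {
  "commands": [
    [[0,-0.03,0,0,0,0],[0,-0.06,0,0,0,0],[0,-0.08,0,0,0,0],[0,-0.08,0,0,0,0]]
  ]
}}

```text
time_s: 19.8
ee_pos: [545.0, -181.8, 23.2]
ee_rot: [-23.4, 89.9, -11.3]
force: [0.2, -0.0, 0.8]
gripper_width: 0.4
```

Request:
{"method": "send_rows", "body": {
  "commands": [
    [[0,-0.02,0,0,0,0],[0,-0.03,0,0,0,0],[0,-0.03,0,0,0,0]]
  ]
}}

```text
time_s: 20.18
ee_pos: [545.0, -182.5, 23.1]
ee_rot: [90.3, 89.8, 102.4]
force: [-0.6, 8.7, 5.3]
gripper_width: 0.4
```

Request:
{"method": "send_rows", "body": {
  "commands": [
    [[0,-0.01,0,0,0,0],[0,-0.02,0,0,0,0],[0,-0.02,0,0,0,0]]
  ]
}}

```text
time_s: 20.55
ee_pos: [545.0, -182.6, 23.1]
ee_rot: [94.5, 89.6, 106.5]
force: [-1.5, 14.5, 7.7]
gripper_width: 0.1
```

```bash
python3 - <<'E'
from seg import *
s=env.state();print(s['ee_pos'],fix(s['ee_pos']),s['time_s'],s['force'])
for n in ('side','top'):
  c=env.get_calibration(n);im,d=env.grab_frame(n); P=cloud(d,c);F=fix(P);Z=P[...,2]
  np.savez(n+'8.npz',im=im,d=d,mtx=c['mtx'],T=c['camera_from_world'])
  if n=='side': save('side8.png',cv2.resize(im[205:255,210:260],None,fx=11,fy=11,interpolation=cv2.INTER_CUBIC))
E
```

```text
[ 544.99578958 -182.55918435   23.11045013] [19.83427429  3.39114275] 20.55 [-1.51130894 14.5356039   7.7346319 ]
```

View pics/side8.png

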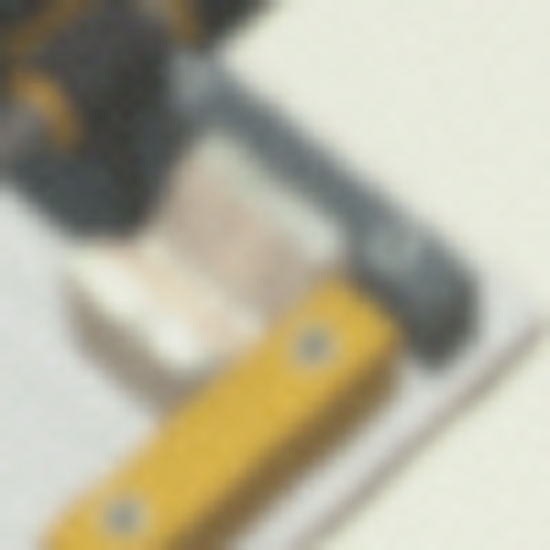

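```bash
python3 - <<'E'
from seg import *
im,d,c=load('side8')
f=lambda u,v,z: fix(onz(c,210+u/11,205+v/11,z)).round(1)
print('brass inner top',[f(u,v,38) for u,v in ((345,268),(200,392),(60,512))],'outer',f(400,335,38),f(115,560,38))
print('block ridge -y ends z44',f(345,248,44),f(205,355,44), 'ridge +y outer corner',f(75,262,44), f(200,145,44))
im,d,c=load('top8')
save('top8.png',cv2.resize(im[225:295,225:300],None,fx=8,fy=8,interpolation=cv2.INTER_CUBIC))
im,d,c=load('top3')
save('top3b.png',cv2.resize(im[225:295,225:300],None,fx=8,fy=8,interpolation=cv2.INTER_CUBIC))
E
```

```text
brass inner top [array([ 37.6, -51.9]), array([  1.1, -51.2]), array([-33.2, -50.5])] outer [ 34.2 -69.3] [-33.3 -64.7]
block ridge -y ends z44 [ 38.2 -51.7] [  5.  -49.1] ridge +y outer corner [  2.6 -17.7] [ 35.9 -16.2]
```

View pics/top8.png

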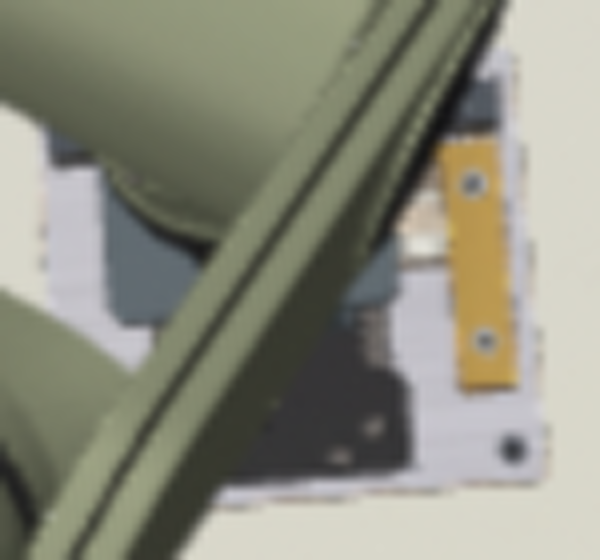

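Side-view edges put the block's −y end at the brass face (gap 0–1 mm), and 14 N produced no further motion, so it is at the stop. Next: retract and go back for the final push.

Request:
{"method": "send_rows", "body": {
  "commands": [
    [[0,0.05,0,0,0,0],[0,0.1,0,0,0,0],[-0.2,0.1,0,0,0,0],[-0.45,0.1,0,0,0,0],[-0.45,0.1,0,0,0,0]]
  ]
}}

```text
time_s: 21.28
ee_pos: [545.0, -177.6, 69.3]
ee_rot: [-35.9, 89.7, -23.8]
force: [0.4, -0.5, -0.5]
gripper_width: 0.3
```

Request:
{"method": "send_rows", "body": {
  "commands": [
    [[0,0,-0.4,0,0,0],[0,-0.2,-0.4,0,0,0],[0,-0.39,-0.4,0,0,0],[0,-0.39,-0.4,0,0,0],[0,-0.39,-0.4,0,0,0]]
  ]
}}

```text
time_s: 21.9
ee_pos: [513.0, -223.3, 67.3]
ee_rot: [116.1, 90.0, 128.2]
force: [0.3, 0.8, 0.4]
gripper_width: 0.5
```

```bash
python3 - <<'E'
from seg import *
s=env.state();print(s['ee_pos'],fix(s['ee_pos']),R_of(s).as_matrix().round(4).tolist(),s['time_s'],s['force'],row([0,0,0],12)[3:])
c=env.get_calibration('wrist');im,d=env.grab_frame('wrist'); save('wrist9.png',im); np.savez('wrist9.npz',im=im,d=d,mtx=c['mtx'],T=c['camera_from_world'])
P=cloud(d,c);F=fix(P);Z=P[...,2]
m=(Z>40)&(Z<48)&(F[...,0]>-5)&(F[...,0]<45)&(F[...,1]<-5)&(F[...,1]>-55); print(m.sum(),F[m].min(0),F[m].max(0))
rect(m,c,44,'tops') if m.sum()>20 else 0
E
```

```text
[ 512.97226067 -223.26798378   67.30717101] [-19.95329901 -29.7700057 ] [[-0.0004, -0.2093, 0.9778], [0.0006, 0.9778, 0.2093], [-1.0, 0.0006, -0.0003]] 21.9 [0.32874654 0.83186847 0.40591221] [ 0.0002 -0.0001 -0.0001]
936 [ -1.03275439 -36.80600248] [ 39.46891515 -14.30720991]
tops ctr [ 564.  -207.7] size [11.3 22.4] ang 12.1
```

View pics/wrist9.png

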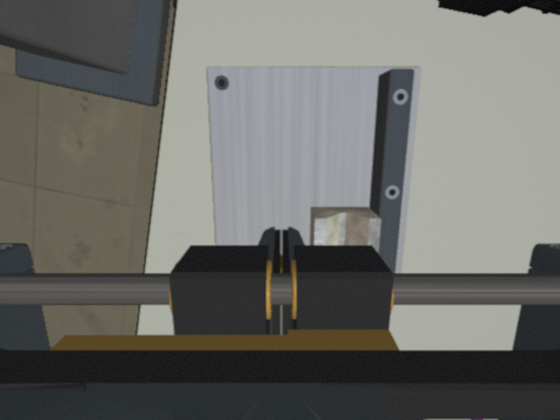

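The wrist view shows the block's end at y ≈ −14.3 and its side at x ≈ 39.5, which is home. Final push.

Request:
{"method": "send_rows", "body": {
  "commands": [
    [[0.2,0,0,0,0,0],[0.455,0,0,0,0,0],[0.455,0,0,0,0,0],[0.455,0,0,0,0,0]]
  ]
}}

```text
time_s: 22.45
ee_pos: [513.3, -223.2, 22.9]
ee_rot: [-28.1, 89.9, -15.9]
force: [0.1, -0.1, 0.2]
gripper_width: 0.2
```

Request:
{"method": "send_rows", "body": {
  "commands": [
    [[0,-0.01,0.04,0,0,0],[0,-0.01,0.08,0,0,0],[0,-0.01,0.095,0,0,0],[0,-0.01,0.095,0,0,0]]
  ]
}}

```text
time_s: 22.95
ee_pos: [522.4, -222.3, 22.4]
ee_rot: [-12.9, 90.0, -0.8]
force: [0.6, 0.5, 0.0]
gripper_width: 0.3
```

Request:
{"method": "send_rows", "body": {
  "commands": [
    [[0,0,0.02,0,0,0],[0,0,0.03,0,0,0],[0,0,0.03,0,0,0]]
  ]
}}

```text
time_s: 23.32
ee_pos: [522.6, -222.0, 22.3]
ee_rot: [168.9, 89.7, -178.9]
force: [-6.9, -3.4, 5.2]
gripper_width: 0.4
```

Request:
{"method": "send_rows", "body": {
  "commands": [
    [[0,0,0.015,0,0,0],[0,0,0.03,0,0,0],[0,0,0.03,0,0,0],[0,0,0.03,0,0,0]]
  ]
}}

```text
time_s: 23.82
ee_pos: [522.6, -222.0, 22.3]
ee_rot: [170.4, 89.4, -177.4]
force: [-14.2, -5.3, 9.9]
gripper_width: 0.3
```

Request:
{"method": "send_rows", "body": {
  "commands": [
    [[-0.003,0,0,0,0,0],[-0.003,0,0,0,0,0],[-0.003,0,0,0,0,0],[-0.003,0,0,0,0,0],[-0.003,0,0,0,0,0],[-0.003,0,0,0,0,0],[-0.003,0,0,0,0,0],[-0.003,0,0,0,0,0]]
  ]
}}

```text
time_s: 24.82
ee_pos: [522.6, -221.9, 22.3]
ee_rot: [169.7, 89.4, -178.1]
force: [-14.1, -6.8, 7.9]
gripper_width: 0.6
```

```bash
python3 - <<'E'
from seg import *
s=env.state();print(s['ee_pos'],fix(s['ee_pos']),s['time_s'],s['force'])
c=env.get_calibration('wrist');im,d=env.grab_frame('wrist'); save('wrist10.png',cv2.resize(im[180:340,240:460],None,fx=3.6,fy=3.6,interpolation=cv2.INTER_CUBIC))
P=cloud(d,c);F=fix(P);Z=P[...,2]
m=(np.abs(Z-44)<3)&(F[...,0]>-5)&(F[...,0]<45)&(F[...,1]<-5)&(F[...,1]>-55); print('top',m.sum(),F[m].min(0),F[m].max(0),[np.median(Z[m&(F[...,0]<12)]),np.median(Z[m&(F[...,0]>28)])])
e=(Z>17)&(Z<42)&(F[...,0]>4)&(F[...,0]<37)&(F[...,1]<-9)&(F[...,1]>-15.5)
for lo,hi in((4,14),(26,36)):
  q=e&(F[...,0]>lo)&(F[...,0]<hi)&(Z<30); print(lo,np.median(F[q][:,1]))
im,d=env.grab_frame('side'); save('side10.png',cv2.resize(im[195:265,190:270],None,fx=8,fy=8,interpolation=cv2.INTER_CUBIC)); save('side10f.png',im)
E
```

```text
[ 522.58220686 -221.9410639    22.31524073] [-10.27747105 -30.47010236] 24.825 [-14.13465782  -6.77697103   7.89591708]
top 323 [ -4.79212434 -24.6140606 ] [ 39.55384816 -13.18002665] [np.float64(42.781551911430164), np.float64(42.99918834079569)]
4 -14.649038018578292
26 -14.702627524950463
```

View pics/wrist10.png

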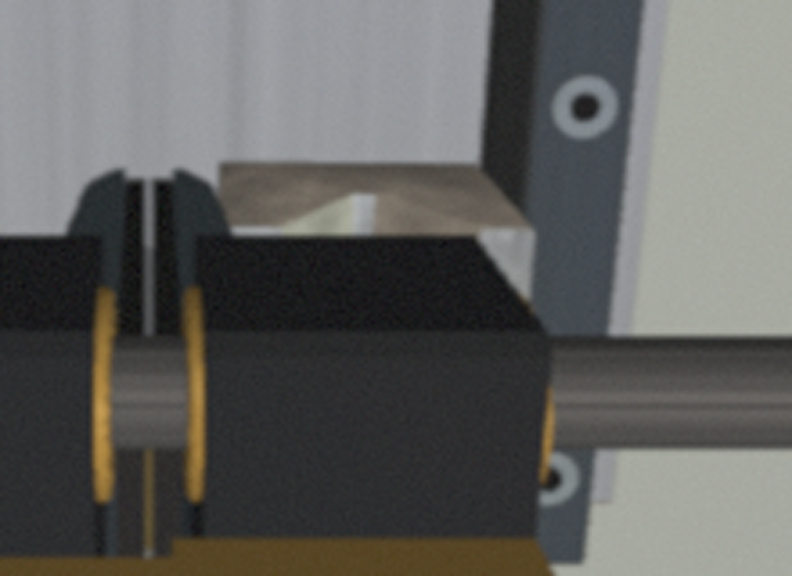

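View pics/side10f.png

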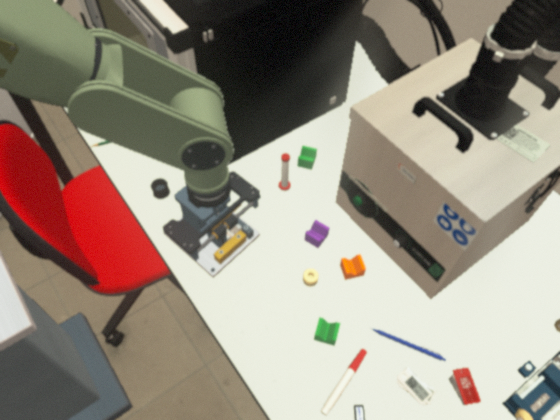

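View pics/side10.png

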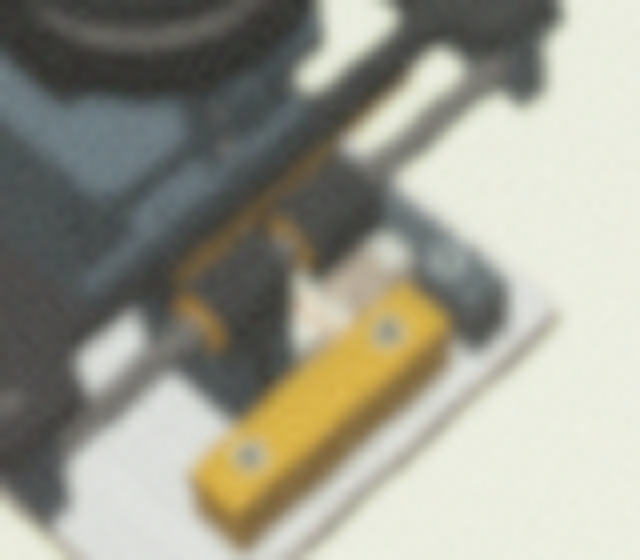

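Request:
{"method": "send_rows", "body": {
  "commands": [
    [[0,-0.01,0,0,0,0],[0,-0.01,0,0,0,0],[0,-0.01,0,0,0,0],[0,-0.01,0,0,0,0],[0,-0.01,0,0,0,0],[0,-0.01,0,0,0,0]]
  ]
}}

```text
time_s: 25.68
ee_pos: [522.6, -222.0, 22.3]
ee_rot: [161.9, 89.3, 174.1]
force: [-13.3, -3.1, 9.5]
gripper_width: 0.6
```

```bash
python3 - <<'E'
from h import *
s=env.state();print(s['force'],s['time_s'],abs(s['qvel']).max()); print(env.job_done())
E
```

```text
[-13.34912032  -3.0699333    9.48416338] 25.675 0.06579421157328624
the job is handed in; nothing more can be done
None
```

The grey V block is home on the plate, V up, against the fence and the end stop. I handed the job in at 25.7 s with the shut fingers still pushing it.

I carried it over gripped by its flat sides and set it down at the stop. Then I slid it low along the plate to the fence and pressed its far end to the stop at about 14 N.

**Last checks:**
- **Push:** the wrist force was about 13.7 N towards the fence and 9.5 N down, with almost nothing sideways. That is slightly under the 15 N asked towards the fence. The pressure on the fence and plate themselves could not be measured directly.
- **Position:** one side is at x ≈ 39.5 mm (fence face at 40). The far end is at y ≈ −14.7 mm (home is −15), so the block's middle is at y ≈ −32.2 mm. Both were measured just before a last 1 mm nudge of the gripper to reduce the sideways force.
- **Angle:** the end is square to the fence within about 0.1 mm and the two top edges are level within about 0.2 mm.
- **Left alone:** the loupe, focus gauge and bush looked unmoved in the last side picture; I did not measure them again.

**One disagreement:** an earlier wrist picture put the far end about 3 mm short of the stop, but when I pushed it there it met firm resistance almost at once. The later wrist pictures and the side view agree that it is at the stop, so I trust those.

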